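# Unlock a slide cassette with its square key and pinch it out of the dock

### The arm

A 6-joint arm with a two-finger parallel gripper is mounted at the origin on a cart in front of the work surface, level with it; the furniture and walls round the work are solid. World frame = base frame: x ahead of the robot, y to its left, z up, the work surface at z = 0. Lengths are in mm, angles in degrees, forces in N, time in s.
With the tool pointing down it reaches from about 350 to 850 mm from the base axis. Payload 8.1 kg.
Tool frame: the origin (TCP) lies midway between the tips of the shut fingers; the grasp point (between the pads) lies 19 mm behind it; z points along the fingers, y is the line along which they close (so a half turn about z gives the same grasp; the last joint's range is limited). The gripper opens to 85 mm and grips with 20 to 120 N. Pads are 22 mm wide; open, the fingers measure 114 mm over their backs; the gripper's body (76 mm by 85 mm) begins 54 mm behind the grasp point. The pads swing forward as they close: fully open they stand 13 mm farther back than shut.
Start: joints at [68.732, 7.471, 85.268, -0, 87.261, -4.893], TCP at [169.133, 575.673, 231.292] pointing down, gripper open.
Joint ranges: [-169.43, 169.43], [-51.17, 129.36], [1.28, 143.12], [-76.62, 256.62], [0, 156.53], [-152.29, 152.29]. Speed limits (degrees/s): [136.94, 136.94, 159.86, 180, 180, 180].

### API

Orientations are given as [roll, pitch, yaw] about the fixed x, y, z axes, in that order (R = Rz(yaw) Ry(pitch) Rx(roll)).
In Python, from bench import r gives the robot as it stands. The module is installed in compiled form; this text tells all that it offers.
- The arm moves only by the tool jog_arm, never from a script. Its argument "rows" is a list of rows, each a list of 2 entries, a list of its own where there are three numbers: the shift along the tool's x, y, z in mm, then the turn, a rotation vector about the tool's x, y, z in rad. A call has 1 to 10 rows; each row is the pose to reach, as a shift and turn from the pose commanded when the call began, along the tool's axes at that moment; what a row does not reach only later rows make up. A row lasts 1/10 s, in which the tool goes at most 50 mm and 8.59 degrees, less where a joint would pass 70% of its speed; a pose out of reach is approached as far as the arm can. A call with a gripper value outside its range is refused whole. "grip" is the finger opening in mm, from 0 to 85.4, set as the call begins (left out, the last holds). The fingers move at their own pace and stop on an object; "force" is the grip in N (left out, the last holds). Time passes only in rows, so rows that repeat a pose let the fingers close. It gives the time, the measured TCP pose, the force, the opening and the grip force at its end, in the units of the state.
- r.sense(): the state, without advancing time (a new reading comes with each control period).
- r.snapshot(name): name is "side" or "top" or "wrist"; returns (picture, depth): 400x640x3 uint8, blue, green, red; 400x640 float32, mm along the optical axis (not along the pixel's ray), 0 where there is no reading.
- r.camera_params(name): a dict with "fx", "fy", "cx", "cy" (pixels), "dist_coeffs" ([k1, k2, p1, p2, k3] as OpenCV has them; the pictures are not rectified), "pose" (4x4, takes a point from camera to world coordinates); the wrist camera has in their place "tool_from_camera" (4x4, takes a point from camera to tool coordinates, whose origin is the TCP and whose axes are the flange's). Camera axes: x right, y down, z forward; pixel columns grow to the right and rows downward; lengths in mm; the calibration is good to about 2 mm. A picture is of the moment at which its call begins: read the wrist's pose just before it. camera_params takes no time and is no camera call.
- r.hand_in(): hands the job in; it is judged then, once.
The state is a dict: "time": time; "joint_pos": joint angles; "qd": joint speeds; "joint_efforts": joint torques, N m; "tool_pos": TCP position; "tcp_rot": TCP orientation; "ft_force": force on the tool from outside, world axes, zero at the start; "wrist_torque": the same for the moment, N m; "finger_gap": finger opening in mm; "grip_force": force on a finger pad.
Only numpy, scipy, OpenCV 4.12 (cv2) and the standard library are available. Lean on these libraries where they do the work, as an engineer would, in place of code of your own. Each camera call takes 0.05 s, during which the arm holds its last target. There are 200 camera calls.

### The job

Fit the loose square-bored key fully down onto the square spindle of the grey dock's lock and turn it clockwise (seen from above) to the end stop, so that the red lock arm swings right off the blue slide cassette; leave the key on the spindle. Then pinch the cassette's two orange side catches together and lift it upright out of the dock. Finish still holding it still and upright by the pinched catches, with its underside at least 10 cm above the table and touching nothing else; leave the other things on the bench where they are.

Things in the scene. Friction and masses are not known exactly. Their poses are not given: they have to be found in the camera images.
- dock: Grey dock fixed to the table: plate 110 (x) x 204 mm (y), 10 mm thick, y roughly to the robot's left; origin on the table, 5 mm in +y from the plate's centre, z up. Cassette bay at y = +45 mm, lock at y = -70 mm. Two aluminium cheeks (44 mm long, 30.5 to 45 mm either side of the bay's centre in x, tops 27 mm above the table) hold down the hooks of the cassette's catches.
- bay (a point): Centre of the bay's floor, 10 mm above the table, where the cassette's underside stands; axes as the dock's.
- lock (a joint): Lock angle (rad), 0 to 1.57: near 0 (up to 0.25 at the start) the arm points to the dock's +y, over the cassette's lug; grows when turned clockwise seen from above; beyond about 0.5 the arm is clear of the lug, 1.57 is the end stop. Light friction (0.06 N m); it stays where it is left.
- spindle (a point): On the lock's axis at the foot of the square steel spindle, 36 mm above the table, on the flat red hub (30 mm across) where the fitted key's underside rests. Turns with the lock; x, y square to the flats, y along the arm. Spindle 16 mm square for 16 mm, then tapering over 6 mm to 9 mm square; top 22 mm above this point. The cassette's frame (52 mm above the table) begins 75 mm from the axis.
- lock_arm_tip (a point): End of the flat red lock arm, 66 mm from the lock's axis, 12 mm wide, 6 mm thick, 32.5 mm above the table.
- key: Loose key, about 70 g, standing bore down on the table: black block 32 x 32 x 28 mm with an 18 mm square bore, 24 mm deep, open at the underside, and on top an upright red wing 36 mm long (x), 12 mm thick (y), 28 to 55 mm above the underside. Origin at the centre of the underside, z up; the bore is square to x and y, so it fits in four rotations, with about 0.13 rad of play.
- key_wing (a point): Middle of the key's wing, 43 mm above its underside; axes as the key's. Grip across y.
- cassette: Blue slide cassette, about 0.2 kg: open frame 32 mm wide (x), 80 mm long (y), 42 mm high with glass slides; a lug 40 mm wide, 12 to 18 mm above the underside, sticks out 22 mm from its -y end under the lock arm. Origin at the centre of the underside, z up, axes as the dock's while seated. Hooks on its two catches hold it in the dock.
- catch_near (a joint): Inward travel (m) of the catch on the cassette's -x side, 0 to 0.007 (stop); a spring pushes it out with 2 N at 0 and 9 N at the stop. Pressed beyond about 3.5 mm its hook is free of the dock.
- catch_far (a joint): The same for the catch on the cassette's +x side.
- pad_near (a point): Centre of the grip face of the orange -x catch: upright plate 26 mm wide (y), 5 mm thick, 4 to 52 mm above the cassette's underside; this point is 38 mm above it. The two grip faces are 58 mm apart at rest, 44 mm fully pinched. Axes as the cassette's. Grip above the dock's cheeks, whose tops are 17 mm above the cassette's underside.
- pad_far (a point): The same for the orange +x catch.
- slides_carton: Bystander: white and red carton, 56 x 82 x 34 mm.
- small_beaker: Bystander: clear beaker, 53 mm across, 70 mm high.
- tray_of_slides: Bystander: flat wooden slide tray, 70 x 155 x 25 mm.
- bench_timer: Bystander: pale bench timer, 52 x 62 x 23 mm.
- marker_pen: Bystander: white marker with dark cap, 129 mm long, 17 mm thick, lying.
- tally_counter: Bystander: hand tally counter, 87 x 56 x 27 mm.

How it is judged:
By the outcome, as a careful person would: the job done as asked, in the order asked, and still so for the second after the job is handed in, while the arm keeps its last pose, push and grip.
It also fails if it takes over 54 s, if anything falls off the work surface, if the arm or the gripper's body presses on something with over 40 N, if the wrist force passes 120 N, or if a joint passes its speed limit or range.

## Working session

There is one attempt and no reset: what is moved stays moved. The work goes in short steps, Python scripts to look and compute and a tool call to move; the robot and the scene stay as the last step left them, time stands still between calls to the robot, and variables do not carry over. Pictures are saved under pics/ and viewed, at most 12 in all, crops included, and the job is handed in when it is done.

Besides the shell and the picture viewer there is one more tool, called after "Request:" in YAML: its name, and indented under it one key for each argument. jog_arm: Moves the arm, as the interface text tells. Its arguments: {"type":"object","properties":{"rows":{"type":"array"},"grip":{"type":"number"},"force":{"type":"number"}},"required":["rows"]}

```bash
mkdir -p pics
cat > h.py <<'E'
import numpy as np, cv2
from scipy.spatial.transform import Rotation as R
from bench import r
np.set_printoptions(precision=2,suppress=True)
def tool(s):
    T=np.eye(4);T[:3,:3]=R.from_euler('xyz',s['tcp_rot'],degrees=True).as_matrix();T[:3,3]=s['tool_pos'];return T
def campose(n):
    p=r.camera_params(n)
    return (p,p['pose'] if n!='wrist' else tool(r.sense())@np.array(p['tool_from_camera']))
def cloud(d,p,T):
    h,w=d.shape;v,u=np.mgrid[:h,:w].astype(np.float32)
    K=np.array([[p['fx'],0,p['cx']],[0,p['fy'],p['cy']],[0,0,1.]])
    q=cv2.undistortPoints(np.stack([u.ravel(),v.ravel()],1)[:,None],K,np.array(p['dist_coeffs']))[:,0]
    P=np.c_[q*d.reshape(-1,1),d.ravel()]
    T=np.array(T);W=P@T[:3,:3].T+T[:3,3];W[d.ravel()==0]=np.nan
    return W.reshape(h,w,3)
def shoot(n,tag):
    p,T=campose(n);im,d=r.snapshot(n);cv2.imwrite(f'pics/{tag}.png',im);W=cloud(d,p,T);np.savez(f'{tag}.npz',W=W,im=im,T=np.array(T));return im,W
E
python3 - <<'E'
from h import *
s=r.sense();print(s)
shoot('top','top1');shoot('side','side1')
E
```

```text
{'time': 0.0, 'joint_pos': array([68.73,  7.52, 85.33,  0.  , 87.26, -4.89]), 'qd': array([-0.02, -0.04,  0.12,  0.06, -0.04,  0.04]), 'joint_efforts': array([  0.  , -56.94, -50.06,   0.  ,   0.01,   0.  ]), 'tool_pos': array([168.9 , 575.15, 230.23]), 'tcp_rot': array([-179.89,   -0.01,  163.63]), 'ft_force': array([-0.04, -0.65,  0.23]), 'wrist_torque': array([-0.02,  0.02, -0.04]), 'grip_force': 0.0, 'finger_gap': 85.30426146780874}
```

View pics/top1.png

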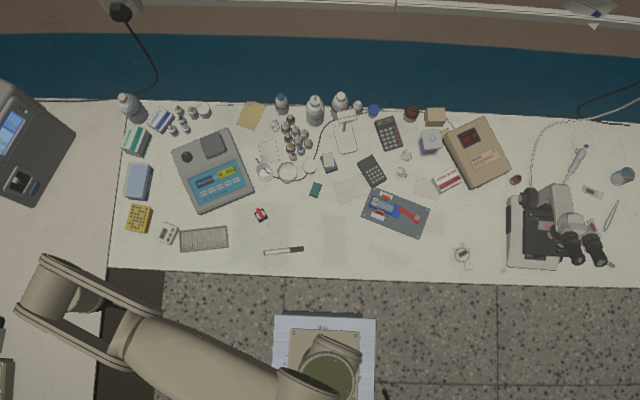

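View pics/side1.png

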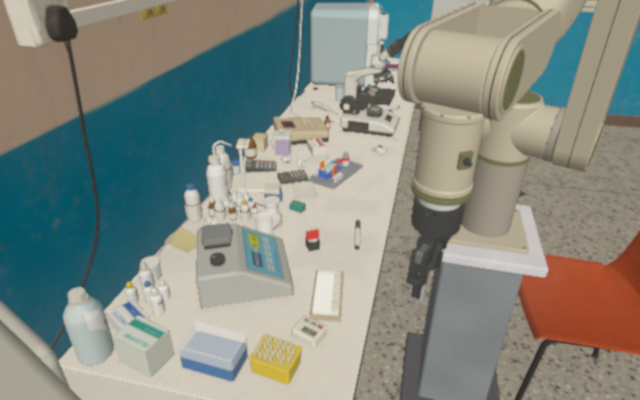

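The top view shows the dock at about (395,213) with the red arm at about (408,214), and the key at about (261,214). The pen lies at (283,251) and the slide tray at (204,239). I'll get coordinates from the depth and an enlarged crop.

Run:
```python
from h import *
z=np.load('top1.npz');W=z['W'];im=z['im']
for u,v in [(261,214),(258,210),(395,213),(408,214),(380,205),(368,193),(428,206),(415,236),(364,225),(283,251)]: print(u,v,W[v,u])
a=cv2.resize(im[185:242,355:435],None,fx=7,fy=7,interpolation=cv2.INTER_CUBIC)
b=cv2.resize(im[200:228,246:276],None,fx=7,fy=7,interpolation=cv2.INTER_CUBIC)
c=np.zeros((399,780,3),np.uint8);c[:a.shape[0],:560]=a;c[:b.shape[0],570:570+b.shape[1]]=b
cv2.imwrite('pics/c1.png',c)
```

```text
261 214 [456.03 214.23  52.14]
258 210 [467.33 223.88  57.66]
395 213 [ 482.77 -211.65   27.27]
408 214 [ 480.07 -252.54   33.06]
380 205 [ 503.03 -160.84   44.67]
368 193 [ 551.91 -126.39   -0.57]
428 206 [ 518.37 -326.4    -7.89]
415 236 [ 412.64 -278.48   16.28]
364 225 [ 444.97 -115.74   -2.6 ]
283 251 [346.34 140.56  19.03]
```

View pics/c1.png

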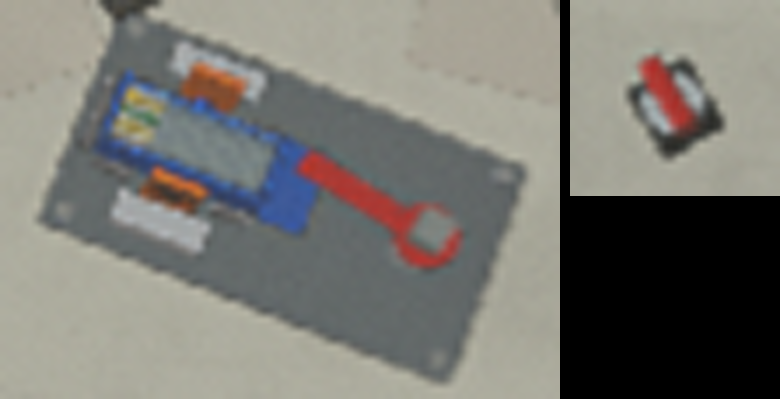

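```bash
cat >> h.py <<'E'
def go(x,y,z,yaw):
    s=r.sense();T=tool(s);G=np.eye(4);G[:3,:3]=R.from_euler('xyz',[180,0,yaw],degrees=True).as_matrix();G[:3,3]=[x,y,z]
    D=np.linalg.inv(T)@G
    print('shift',D[:3,3],'rot',np.round(R.from_matrix(D[:3,:3]).as_rotvec(),4),'t',s['time'])
E
python3 - <<'E'
from h import *
p=r.camera_params('wrist');print(p)
z=np.load('top1.npz');W=z['W'];im=z['im'].astype(int)
# red points near key and hub
b,g,rr=im[...,0],im[...,1],im[...,2]
red=(rr>130)&(g<80)&(b<80)
for n,(u0,u1,v0,v1) in {'key':(246,276,200,228),'arm':(390,425,195,235)}.items():
    m=np.zeros_like(red);m[v0:v1,u0:u1]=red[v0:v1,u0:u1];P=W[m];print(n,m.sum(),np.nanmedian(P,0),np.nanmin(P,0),np.nanmax(P,0))
print(W[218,416],W[218,415],W[219,417])
go(456,214,200,210)
E
```

```text
{'fx': 335.152835477197, 'fy': 335.152835477197, 'cx': 320.3713307484266, 'cy': 197.10681683277323, 'dist_coeffs': array([-0.05,  0.  ,  0.  ,  0.  ,  0.  ]), 'tool_from_camera': array([[  -0.  ,   -0.97,   -0.26,   64.89],
       [   1.  ,    0.  ,   -0.  ,    0.14],
       [   0.  ,   -0.26,    0.97, -142.47],
       [   0.  ,    0.  ,    0.  ,    1.  ]])}
key 28 [459.08 219.12  55.17] [445.96 210.09  48.8 ] [470.82 227.51  60.88]
arm 86 [ 480.25 -252.47   35.02] [ 453.05 -290.18   19.57] [ 502.64 -219.11   42.6 ]
[ 464.13 -274.35   52.92] [ 463.74 -270.92   54.18] [ 461.54 -278.01   50.51]
shift [-377.25 -265.61   30.74] rot [-0.   -0.   -0.81] t 0.1
```

Request:
jog_arm:
  rows:
    - [[-40,-28,5],[0,0,-0.08]]
    - [[-85,-60,14],[0,0,-0.18]]
    - [[-125,-88,22],[0,0,-0.28]]
    - [[-165,-116,32],[0,0,-0.38]]
    - [[-205,-144,40],[0,0,-0.46]]
    - [[-245,-172,48],[0,0,-0.54]]
    - [[-285,-200,56],[0,0,-0.62]]
    - [[-325,-228,64],[0,0,-0.7]]
    - [[-360,-253,70],[0,0,-0.77]]
    - [[-377,-265,70],[0,0,-0.81]]

```text
time: 1.1
tool_pos: [457.1, 211.7, 159.8]
tcp_rot: [-180.0, -0.1, -150.0]
ft_force: [-0.7, -0.3, -0.3]
finger_gap: 85.4
grip_force: 0.0
```

Request:
jog_arm:
  rows:
    - [[0,0,0],[0,0,0]]
    - [[0,0,0],[0,0,0]]
    - [[0,0,0],[0,0,0]]

```text
time: 1.4
tool_pos: [455.5, 216.0, 161.2]
tcp_rot: [180.0, -0.0, -150.0]
ft_force: [0.6, -0.4, -0.2]
finger_gap: 85.5
grip_force: 0.0
```

Run:
```python
from h import *
s=r.sense();print(s['time'],s['tool_pos'],s['tcp_rot'],s['joint_pos'])
shoot('wrist','w1')
```

```text
1.4 [455.46 215.97 161.18] [ 179.97   -0.02 -149.96] [  19.52   -4.94  105.27    0.02   79.69 -100.53]
```

View pics/w1.png

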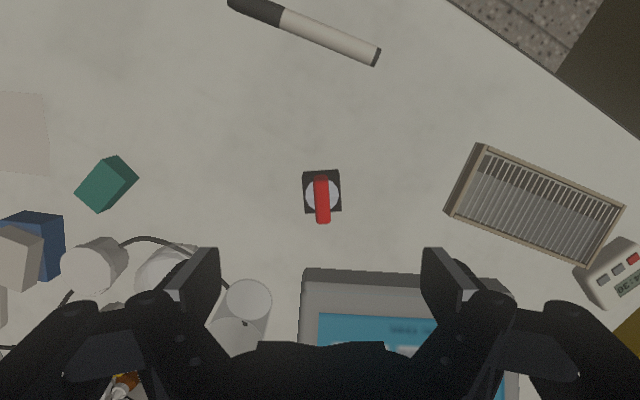

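The wrist view shows the key upright at about (322,197), with the wing running from (320,176) to (322,222), nearly vertical in the picture. The fingertips are at about (210,255) and (432,255), and nothing is in the way. I'll fit the wing from the depth next.

```bash
cat >> h.py <<'E'
def redm(im):
    im=im.astype(int);return (im[...,2]>110)&(im[...,1]<75)&(im[...,0]<75)
E
python3 - <<'E'
from h import *
z=np.load('w1.npz');W=z['W'];im=z['im']
m=np.zeros((400,640),bool);m[165:235,295:350]=redm(im)[165:235,295:350]
P=W[m];print(len(P),np.percentile(P[:,2],[5,25,50,75,90,95]))
Q=P[P[:,2]>np.percentile(P[:,2],90)-4]
(c,sz,a)=cv2.minAreaRect(Q[:,:2].astype(np.float32));print('top',c,sz,a,len(Q))
e=np.linalg.svd(Q[:,:2]-Q[:,:2].mean(0),full_matrices=False)[2][0];print('yaw',np.degrees(np.arctan2(e[1],e[0])))
dk=np.zeros((400,640),bool);s=im[165:235,295:350].max(2)<60;dk[165:235,295:350]=s
D=W[dk];D=D[D[:,2]>20];print('block',len(D),cv2.minAreaRect(D[:,:2].astype(np.float32)),np.median(D,0))
print('table',np.nanmedian(W[100:140,200:260].reshape(-1,3),0))
for i in range(3):
    r.snapshot('wrist') if i else 0
    t=r.sense();print(t['tool_pos'],t['tcp_rot'])
E
```

```text
582 [nan nan nan nan nan nan]
top (0.0, 0.0) (0.0, 0.0) 0.0 0<stdin>:7: RuntimeWarning: Mean of empty slice.
  ret = um.true_divide(
Traceback (most recent call last):
IndexError: index 0 is out of bounds for axis 0 with size 0
```

Run:
```python
from h import *
z=np.load('w1.npz');W=z['W'];im=z['im']
ok=~np.isnan(W[...,2])
m=np.zeros((400,640),bool);m[165:235,295:350]=redm(im)[165:235,295:350]
P=W[m&ok];print(len(P),np.percentile(P[:,2],[5,25,50,75,90,95]))
Q=P[P[:,2]>np.percentile(P[:,2],75)-4]
print('top',cv2.minAreaRect(Q[:,:2].astype(np.float32)),len(Q),Q.mean(0))
e=np.linalg.svd(Q[:,:2]-Q[:,:2].mean(0),full_matrices=False)[2][0];print('yaw',np.degrees(np.arctan2(e[1],e[0])))
dk=np.zeros((400,640),bool);dk[165:235,295:350]=im[165:235,295:350].max(2)<60
D=W[dk&ok];D=D[D[:,2]>20];print('block',len(D),cv2.minAreaRect(D[:,:2].astype(np.float32)),np.median(D,0))
print('table',np.nanmedian(W[100:140,200:260].reshape(-1,3),0))
for i in range(3):
    r.snapshot('wrist') if i else 0
    t=r.sense();print(t['tool_pos'],t['tcp_rot'])
```

```text
580 [53.1  54.16 54.7  55.18 55.59 55.83]
top ((460.116455078125, 220.04180908203125), (34.575103759765625, 10.67819881439209), 34.1832275390625) 580 [459.44 219.6   54.62]
yaw 33.89001749195574
block 342 ((460.3292236328125, 219.50405883789062), (31.50109100341797, 31.02600860595703), 34.588592529296875) [457.25 217.89  27.83]
table [448.33 118.29  -0.16]
[455.43 216.17 161.26] [ 179.98   -0.01 -149.91]
[455.47 216.2  161.35] [ 179.99    0.   -149.89]
[455.54 216.15 161.37] [ 179.99    0.01 -149.88]
```

Run:
```python
from h import *
go(460.2,219.8,80,-145.7);go(460.2,219.8,31,-145.7)
```

```text
shift [-5.85  0.81 81.37] rot [ 0.    0.   -0.07] t 1.55
shift [ -5.84   0.8  130.37] rot [ 0.    0.   -0.07] t 1.55
```

Request:
jog_arm:
  rows:
    - [[-4,0.5,30],[0,0,-0.04]]
    - [[-5.8,0.8,65],[0,0,-0.07]]
    - [[-5.8,0.8,95],[0,0,-0.07]]
    - [[-5.8,0.8,115],[0,0,-0.07]]
    - [[-5.8,0.8,125],[0,0,-0.07]]
    - [[-5.8,0.8,130],[0,0,-0.07]]
    - [[-5.8,0.8,130],[0,0,-0.07]]
    - [[-5.8,0.8,130],[0,0,-0.07]]
  grip: 45

```text
time: 2.35
tool_pos: [461.7, 219.2, 32.6]
tcp_rot: [-180.0, 0.1, -145.9]
ft_force: [-0.0, -0.2, -0.4]
finger_gap: 45.1
grip_force: 0.0
```

Request:
jog_arm:
  rows:
    - [[0,0,0],[0,0,0]]
    - [[0,0,0],[0,0,0]]
    - [[0,0,0],[0,0,0]]
    - [[0,0,0],[0,0,0]]
    - [[0,0,0],[0,0,0]]
    - [[0,0,0],[0,0,0]]
    - [[0,0,0],[0,0,0]]
    - [[0,0,0],[0,0,0]]
  grip: 0
  force: 40

```text
time: 3.15
tool_pos: [461.1, 218.8, 31.8]
tcp_rot: [-180.0, 0.0, -146.0]
ft_force: [-1.4, -0.5, 6.5]
finger_gap: 10.6
grip_force: 44.5
```

Request:
jog_arm:
  rows:
    - [[0,0,-5],[0,0,0]]
    - [[0,0,-15],[0,0,0]]
    - [[0,0,-40],[0,0,0]]
    - [[0,0,-80],[0,0,0]]
    - [[0,0,-110],[0,0,0]]
    - [[0,0,-125],[0,0,0]]
    - [[0,0,-130],[0,0,0]]
    - [[0,0,-130],[0,0,0]]

```text
time: 3.95
tool_pos: [460.8, 218.7, 161.2]
tcp_rot: [-180.0, 0.0, -146.0]
ft_force: [0.6, 0.9, -0.9]
finger_gap: 10.8
grip_force: 43.7
```

Run:
```python
from h import *
print(r.sense()['finger_gap'],r.sense()['tool_pos']);go(463,-275,160,148.4)
```

```text
10.84302212307256 [460.75 218.71 161.17]
shift [ 274.54 -410.34    1.15] rot [0.   0.   1.15] t 3.95
```

Request:
jog_arm:
  rows:
    - [[15,-22,0],[0,0,0.06]]
    - [[38,-57,0],[0,0,0.16]]
    - [[65,-97,0],[0,0,0.27]]
    - [[92,-137,0],[0,0,0.38]]
    - [[119,-178,0],[0,0,0.5]]
    - [[146,-218,0],[0,0,0.61]]
    - [[173,-258,0],[0,0,0.72]]
    - [[200,-298,0],[0,0,0.83]]
    - [[226,-338,0],[0,0,0.94]]
    - [[248,-371,1],[0,0,1.04]]

```text
time: 4.95
tool_pos: [461.4, -229.4, 157.9]
tcp_rot: [180.0, -0.2, 154.1]
ft_force: [0.2, -0.4, -0.3]
finger_gap: 11.3
grip_force: 43.7
```

Run:
```python
from h import *
print(r.sense()['finger_gap'],r.sense()['tool_pos'],r.sense()['tcp_rot']);go(463,-275,160,148.4)
```

```text
11.25454412160202 [ 461.41 -229.4   157.88] [179.99  -0.19 154.14]
shift [-21.31 -40.34  -2.2 ] rot [ 0.  -0.   0.1] t 4.95
```

Request:
jog_arm:
  rows:
    - [[-10,-21,0],[0,0,0.06]]
    - [[-17,-36,0],[0,0,0.09]]
    - [[-20.5,-42.8,0],[0,0,0.11]]
    - [[-20.5,-42.8,0],[0,0,0.11]]
    - [[-20.5,-42.8,0],[0,0,0.11]]
    - [[-20.5,-42.8,0],[0,0,0.11]]
    - [[-20.5,-42.8,0],[0,0,0.11]]

```text
time: 5.65
tool_pos: [463.3, -274.0, 160.4]
tcp_rot: [180.0, 0.0, 148.3]
ft_force: [-0.9, 0.1, -1.2]
finger_gap: 11.0
grip_force: 43.7
```

Run:
```python
from h import *
s=r.sense();print(s['time'],s['finger_gap'],s['tool_pos'],s['tcp_rot'],s['qd'],s['joint_pos'])
shoot('wrist','w2')
```

```text
5.65 11.025174981154288 [ 463.25 -274.03  160.41] [179.99   0.01 148.26] [-0.25  0.05 -0.17 -0.1  -0.07  0.02] [-36.07   0.47 100.09   0.01  79.43 -94.33]
```

View pics/w2.png

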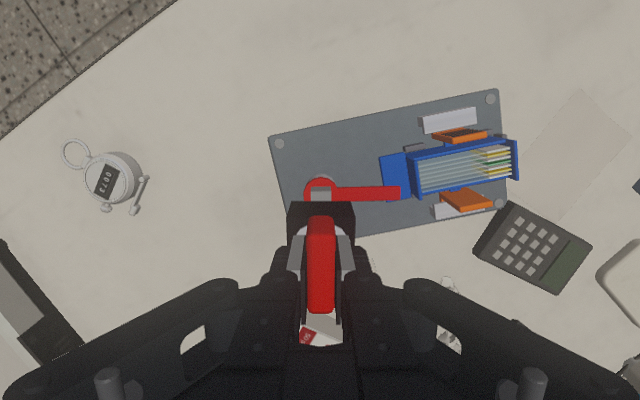

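The wrist view shows the hub at about (320,190), half hidden by the held key, and the arm running right to (400,193). I'll back off 35 mm to see the spindle fully.

Request:
jog_arm:
  rows:
    - [[-12,0,0],[0,0,0]]
    - [[-27,0,0],[0,0,0]]
    - [[-35,0,0],[0,0,0]]
    - [[-35,0,0],[0,0,0]]
    - [[-35,0,0],[0,0,0]]
    - [[-35,0,0],[0,0,0]]
    - [[-35,0,0],[0,0,0]]

```text
time: 6.4
tool_pos: [492.4, -293.2, 160.3]
tcp_rot: [-180.0, -0.0, 148.2]
ft_force: [-0.2, -0.3, -0.4]
finger_gap: 11.3
grip_force: 43.7
```

Run:
```python
from h import *
s=r.sense();print(s['time'],s['tool_pos'],s['tcp_rot'])
im,W=shoot('wrist','w3')
a=im[90:330,230:530];cv2.imwrite('pics/w3c.png',cv2.resize(a,None,fx=2.5,fy=2.5,interpolation=cv2.INTER_CUBIC))
```

```text
6.4 [ 492.39 -293.19  160.27] [-180.     -0.02  148.16]
```

View pics/w3c.png

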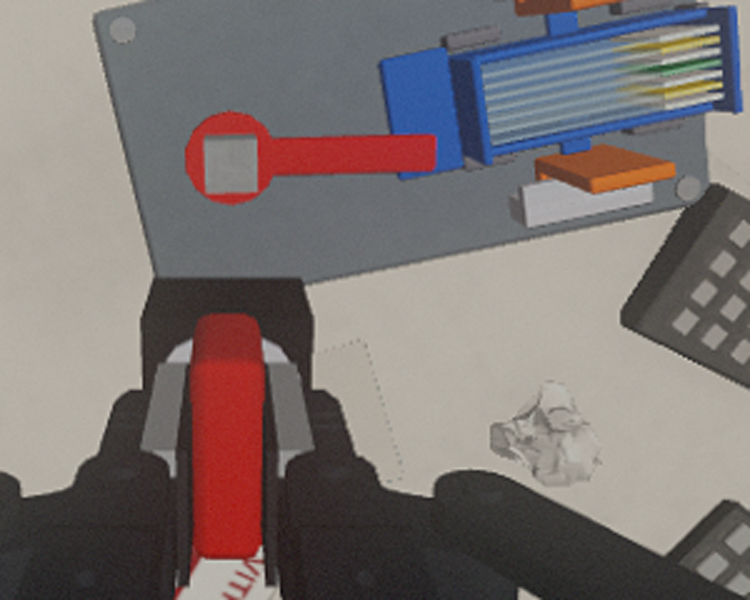

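The crop shows the hub and spindle clearly, with the spindle at full-image (322,156) and the arm tip at about (404,152). The key is held square in the fingers. I'll measure both.

Run:
```python
from h import *
z=np.load('w3.npz');W=z['W'];im=z['im'];ok=~np.isnan(W[...,2])
win=np.zeros((400,640),bool);win[130:175,300:410]=True
m=redm(im)&win&ok;P=W[m]
print('red z',np.percentile(P[:,2],[5,50,95]))
s=np.zeros((400,640),bool);s[142:168,309:334]=True
S=W[s&ok&(W[...,2]>48)]; T=S[S[:,2]>np.percentile(S[:,2],90)-2.5]
print('spindle pts',len(S),cv2.minAreaRect(S[:,:2].astype(np.float32)),'top',cv2.minAreaRect(T[:,:2].astype(np.float32)),T.mean(0))
# arm: red with u>345
a=m.copy();a[:,:345]=False;A=W[a];rc=cv2.minAreaRect(A[:,:2].astype(np.float32));print('arm',rc,A[:,2].mean())
e=np.linalg.svd(A[:,:2]-A[:,:2].mean(0),full_matrices=False)[2][0];print('armdir',np.degrees(np.arctan2(e[1],e[0])),'centre',A.mean(0))
h=m.copy();h[:,345:]=False;H=W[h];H=H[np.abs(H[:,2]-np.median(H[:,2]))<5]
print('hub circle',cv2.minEnclosingCircle(H[:,:2].astype(np.float32)),H[:,2].mean())
# held key in tool frame
T0=tool(r.sense());ti=np.linalg.inv(T0)
L=(W@ti[:3,:3].T+ti[:3,3])
k=redm(im);k[:215]=False;k[:,:300]=False;k[:,345:]=False;K=L[k&ok]
print('wing tool',np.percentile(K,[2,10,50,90,98],axis=0))
b=np.zeros((400,640),bool);b[200:245,284:357]=(im.max(2)<60)[200:245,284:357]
B=L[b&ok&(np.abs(L[...,2])<40)];print('block tool',len(B),np.percentile(B,[1,5,50,95,99],axis=0))
# cassette points: blue
bb=im.astype(int);bl=(bb[...,0]>100)&(bb[...,2]<70)&ok;C=W[bl];print('blue',len(C),cv2.minAreaRect(C[:,:2].astype(np.float32)))
orr=(bb[...,2]>140)&(bb[...,1]>60)&(bb[...,1]<130)&(bb[...,0]<60)&ok;n,lab,st,ce=cv2.connectedComponentsWithStats(orr.astype(np.uint8))
for i in range(1,n):
    if st[i,4]>60:
        O=W[lab==i];print('orange',st[i],O.mean(0),cv2.minAreaRect(O[O[:,2]>50][:,:2].astype(np.float32)),np.percentile(O[:,2],[5,50,95]))
```

```text
red z [33.99 35.51 36.79]
spindle pts 458 ((468.1196594238281, -276.4444580078125), (15.173834800720215, 16.310876846313477), 58.393089294433594) top ((468.24993896484375, -276.4911193847656), (15.16991138458252, 16.040061950683594), 58.123878479003906) [ 468.04 -276.47   51.95]
arm ((488.95172119140625, -240.15866088867188), (46.99489974975586, 11.781371116638184), 60.04559326171875) 35.11112960891417
armdir 60.16080982237045 centre [ 488.41 -240.38   35.11]
hub circle ((468.17608642578125, -274.3410949707031), 16.802719116210938) 35.78605452113644
wing tool [[-16.62  -5.04 -23.93]
 [-12.35  -3.92 -23.45]
 [  5.23   0.5  -22.45]
 [ 17.86   4.77 -11.79]
 [ 18.24   5.74   0.87]]
block tool 1445 [[  3.87 -15.35  -5.72]
 [  7.85 -14.46   3.24]
 [ 15.98   2.03  10.03]
 [ 16.38  15.03  28.61]
 [ 16.52  15.71  30.61]]
blue 2679 ((664.8538208007812, -170.08676147460938), (399.391845703125, 108.66812133789062), 3.3858580589294434)
orange [458  81  35  13 217] [ 481.44 -159.79   61.67] ((481.4436950683594, -159.54098510742188), (25.05287742614746, 4.499708652496338), 70.15365600585938) [60.4  61.76 62.82]
orange [449 148  51  19 484] [ 530.14 -176.81   49.96] ((531.3435668945312, -177.23114013671875), (25.501161575317383, 5.186277389526367), 70.3913803100586) [24.   55.1  62.47]
```

Run:
```python
from h import *
go(468.3,-276.8,95,150);go(468.3,-276.8,67,150)
```

```text
shift [29.2   1.23 65.32] rot [ 0.   -0.   -0.03] t 6.45
shift [29.19  1.23 93.32] rot [ 0.   -0.   -0.03] t 6.45
```

Request:
jog_arm:
  rows:
    - [[10,0.5,5],[0,0,-0.01]]
    - [[22,1,20],[0,0,-0.03]]
    - [[28,1.2,40],[0,0,-0.03]]
    - [[29.2,1.2,55],[0,0,-0.03]]
    - [[29.2,1.2,62],[0,0,-0.03]]
    - [[29.2,1.2,65],[0,0,-0.03]]
    - [[29.2,1.2,65],[0,0,-0.03]]
    - [[29.2,1.2,65],[0,0,-0.03]]
    - [[29.2,1.2,65],[0,0,-0.03]]

```text
time: 7.35
tool_pos: [469.2, -277.5, 96.2]
tcp_rot: [-180.0, 0.1, 149.9]
ft_force: [-0.4, 0.4, -1.3]
finger_gap: 10.9
grip_force: 43.7
```

Run:
```python
from h import *
s=r.sense();print(s['time'],s['tool_pos'],s['tcp_rot'],s['ft_force']);go(468.3,-276.8,67,150)
```

```text
7.35 [ 469.21 -277.47   96.19] [-179.99    0.08  149.87] [-0.38  0.41 -1.25]
shift [ 1.16  0.13 29.19] rot [-0.  0. -0.] t 7.35
```

Request:
jog_arm:
  rows:
    - [[0.5,0,2],[0,0,0]]
    - [[0.5,0,5],[0,0,0]]
    - [[0.5,0,8],[0,0,0]]
    - [[0.5,0,11],[0,0,0]]
    - [[0.5,0,14],[0,0,0]]
    - [[0.5,0,17],[0,0,0]]
    - [[0.5,0,17],[0,0,0]]

```text
time: 8.05
tool_pos: [467.8, -276.5, 77.6]
tcp_rot: [180.0, -0.1, 149.9]
ft_force: [0.1, -0.3, -0.6]
finger_gap: 11.2
grip_force: 43.7
```

Request:
jog_arm:
  rows:
    - [[0,0,3],[0,0,0]]
    - [[0,0,6],[0,0,0]]
    - [[0,0,8],[0,0,0]]
    - [[0,0,9.5],[0,0,0]]
    - [[0,0,10.5],[0,0,0]]
    - [[0,0,11],[0,0,0]]
    - [[0,0,11.5],[0,0,0]]
    - [[0,0,11.5],[0,0,0]]

```text
time: 8.85
tool_pos: [468.2, -276.8, 67.8]
tcp_rot: [-180.0, 0.0, 149.9]
ft_force: [-4.1, 2.8, 8.1]
finger_gap: 10.8
grip_force: 45.1
```

Request:
jog_arm:
  rows:
    - [[0,0,0],[0,0,0.08]]
    - [[0,0,0],[0,0,0.2]]
    - [[0,0,0],[0,0,0.33]]
    - [[0,0,0],[0,0,0.46]]
    - [[0,0,0],[0,0,0.59]]
    - [[0,0,0],[0,0,0.72]]
    - [[0,0,0],[0,0,0.85]]
    - [[0,0,0],[0,0,0.98]]
    - [[0,0,0],[0,0,1.1]]
    - [[0,0,0],[0,0,1.2]]

```text
time: 9.85
tool_pos: [467.8, -277.2, 67.8]
tcp_rot: [-180.0, 0.1, 80.8]
ft_force: [-6.6, 0.9, 9.0]
finger_gap: 11.1
grip_force: 45.0
```

Request:
jog_arm:
  rows:
    - [[0,0,0],[0,0,0.06]]
    - [[0,0,0],[0,0,0.12]]
    - [[0,0,0],[0,0,0.17]]
    - [[0,0,0],[0,0,0.2]]
    - [[0,0,0],[0,0,0.2]]
    - [[0,0,0],[0,0,0.2]]

```text
time: 10.45
tool_pos: [467.7, -277.3, 67.8]
tcp_rot: [-180.0, 0.1, 69.7]
ft_force: [-6.2, 1.0, 8.9]
finger_gap: 11.5
grip_force: 45.1
```

Run:
```python
from h import *
s=r.sense();print(s['time'],s['tool_pos'],s['tcp_rot'],s['ft_force'],s['wrist_torque'],s['finger_gap'],s['joint_pos'])
```

```text
10.45 [ 467.73 -277.26   67.79] [-179.97    0.06   69.65] [-6.2   1.05  8.89] [0.18 1.23 0.06] 11.458717149461076 [-36.02   6.98 103.56  -0.07  69.47 -15.65]
```

Request:
jog_arm:
  rows:
    - [[0,0,0],[0,0,0.03]]
    - [[0,0,0],[0,0,0.06]]
    - [[0,0,0],[0,0,0.09]]
    - [[0,0,0],[0,0,0.12]]
    - [[0,0,0],[0,0,0.12]]
    - [[0,0,0],[0,0,0.12]]

```text
time: 11.05
tool_pos: [467.7, -277.2, 67.8]
tcp_rot: [-180.0, 0.1, 62.8]
ft_force: [-6.4, 1.7, 8.8]
finger_gap: 11.0
grip_force: 45.1
```

Run:
```python
from h import *
s=r.sense();print(s['time'],s['tcp_rot'],s['ft_force'],s['wrist_torque'],s['finger_gap'])
```

```text
11.05 [-179.97    0.06   62.78] [-6.4   1.75  8.8 ] [0.16 1.22 0.02] 10.975019100711409
```

Request:
jog_arm:
  rows:
    - [[0,0,0],[0,0,0.03]]
    - [[0,0,0],[0,0,0.06]]
    - [[0,0,0],[0,0,0.09]]
    - [[0,0,0],[0,0,0.12]]
    - [[0,0,0],[0,0,0.12]]

```text
time: 11.55
tool_pos: [467.6, -277.0, 67.8]
tcp_rot: [-180.0, 0.1, 55.9]
ft_force: [-7.6, 2.0, 9.7]
finger_gap: 11.3
grip_force: 47.3
```

Run:
```python
from h import *
s=r.sense();print(s['time'],s['tcp_rot'],s['ft_force'],s['wrist_torque'],s['finger_gap'])
im,W=shoot('wrist','w4')
cv2.imwrite('pics/w4c.png',cv2.resize(im[80:380,180:560],None,fx=2,fy=2,interpolation=cv2.INTER_CUBIC))
```

```text
11.55 [-179.95    0.07   55.91] [-7.61  2.    9.74] [0.39 1.27 0.71] 11.311895527612922
```

View pics/w4c.png

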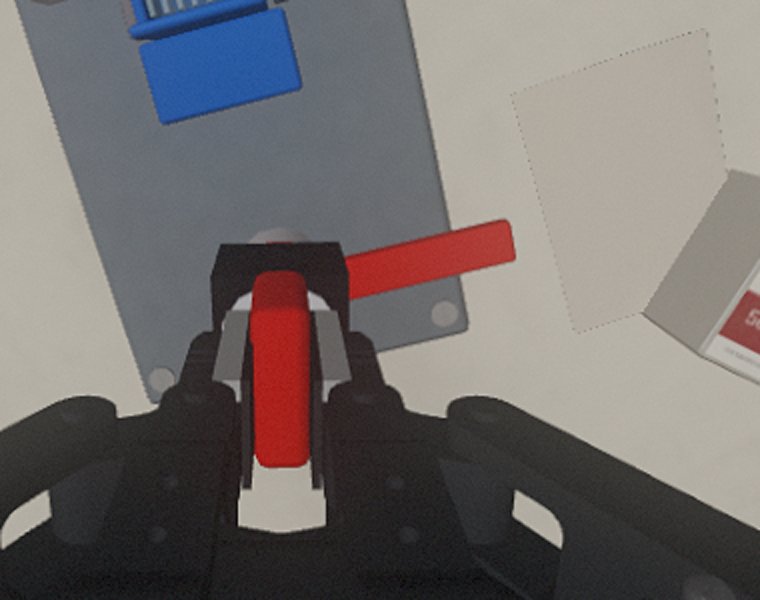

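The red arm is now clear of the lug, pointing right to about (440,200) in the full image. The torque has risen to 0.7 N m, so it's at the stop. I'll check the arm angle and work out the next moves.

Run:
```python
from h import *
z=np.load('w4.npz');W=z['W'];im=z['im'];ok=~np.isnan(W[...,2])
m=redm(im)&ok;m[:,:356]=False;m[:185]=False;m[240:]=False;m[:,445:]=False
A=W[m];A=A[np.abs(A[:,2]-35.5)<4];e=np.linalg.svd(A[:,:2]-A[:,:2].mean(0),full_matrices=False)[2][0];print('arm',np.degrees(np.arctan2(e[1],e[0])),A.mean(0),len(A))
b=im.astype(int);k=ok&(b[...,0]>100)&(b[...,2]<70);k[145:]=False;L=W[k];L=L[(L[:,2]<31)&(L[:,2]>25)];print('lug',cv2.minAreaRect(L[:,:2].astype(np.float32)),len(L))
```

```text
arm 160.88386874140758 [ 508.53 -290.26   35.19] 1725
lug ((497.7442626953125, -194.439697265625), (68.15538024902344, 39.732261657714844), 69.8956527709961) 3297
```

Request:
jog_arm:
  rows:
    - [[0,0,-0.5],[0,0,-0.03]]
    - [[0,0,-0.8],[0,0,-0.05]]
    - [[0,0,-0.8],[0,0,-0.05]]

```text
time: 11.9
tool_pos: [467.5, -276.9, 67.8]
tcp_rot: [-179.9, 0.0, 58.8]
ft_force: [-6.3, 0.3, 5.5]
finger_gap: 11.0
grip_force: 44.5
```

Request:
jog_arm:
  rows:
    - [[0,0,0],[0,0,0]]
    - [[0,0,0],[0,0,0]]
    - [[0,0,0],[0,0,0]]
    - [[0,0,0],[0,0,0]]
    - [[0,0,0],[0,0,0]]
  grip: 45

```text
time: 12.4
tool_pos: [468.3, -276.7, 67.6]
tcp_rot: [180.0, -0.0, 58.8]
ft_force: [-0.0, 0.0, 0.7]
finger_gap: 44.9
grip_force: 0.0
```

Request:
jog_arm:
  rows:
    - [[0,0,-5],[0,0,0]]
    - [[0,0,-20],[0,0,0]]
    - [[0,0,-50],[0,0,0]]
    - [[0,0,-80],[0,0,0]]
    - [[0,0,-95],[0,0,0]]
    - [[0,0,-100],[0,0,0]]
    - [[0,0,-100],[0,0,0]]
    - [[0,0,-100],[0,0,0]]
  grip: 85

```text
time: 13.2
tool_pos: [467.5, -276.3, 166.1]
tcp_rot: [-179.9, -0.0, 58.8]
ft_force: [-0.6, -0.4, -0.8]
finger_gap: 85.0
grip_force: 0.0
```

Run:
```python
from h import *
s=r.sense();print(s['time'],s['tool_pos'],s['tcp_rot'],s['ft_force'],s['wrist_torque'],s['finger_gap'])
im,W=shoot('wrist','w5');go(506.5,-168.3,165,70.1)
```

```text
13.2 [ 467.45 -276.25  166.12] [-179.88   -0.01   58.77] [-0.6  -0.4  -0.83] [-0.03  0.03  0.05] 85.03232417460008
shift [112.55 -22.39   0.89] rot [-0.  -0.  -0.2] t 13.25
```

View pics/w5.png

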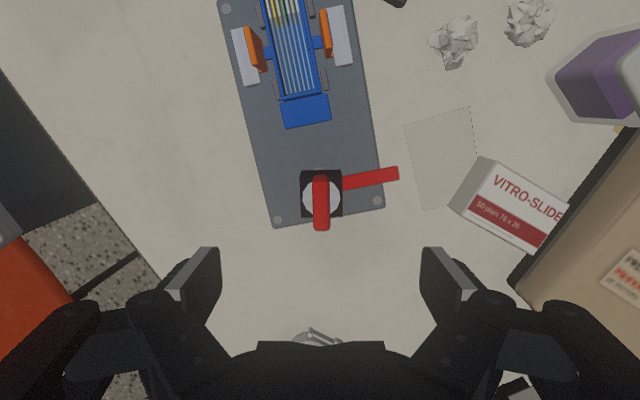

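The wrist view shows the key left on the spindle at about (321,195). The arm points away at (385,177), and the catches are at (255,48) and (327,32). I'll check the key's height and the catch positions.

Run:
```python
from h import *
z=np.load('w5.npz');W=z['W'];im=z['im'];ok=~np.isnan(W[...,2])
m=redm(im)&ok;m[:,:305]=False;m[:,335:]=False;m[:165]=False;m[240:]=False;A=W[m]
print('wing top',np.percentile(A[:,2],[5,50,95]))
d=ok&(im.max(2)<60);d[:,:295]=False;d[:,348:]=False;d[:165]=False;d[220:]=False
print('block',np.percentile(W[d][:,2],[5,25,50,75,95]))
bb=im.astype(int);o=(bb[...,2]>130)&(bb[...,1]>50)&(bb[...,1]<140)&(bb[...,0]<60)&ok;o[100:]=False
n,lab,st,ce=cv2.connectedComponentsWithStats(o.astype(np.uint8))
for i in range(1,n):
    if st[i,4]>60:
        O=W[lab==i];T=O[O[:,2]>57];print('orange',st[i],T.mean(0),cv2.minAreaRect(T[:,:2].astype(np.float32)),np.percentile(O[:,2],[5,50,95]))
```

```text
wing top [88.17 90.62 91.81]
block [39.9  54.88 63.46 64.1  64.73]
orange [319   9  13  39 249] [ 531.73 -176.88   61.8 ] ((531.7672729492188, -176.86285400390625), (25.207386016845703, 4.295779228210449), 70.4967269897461) [60.3  61.81 63.09]
orange [243  26  14  39 225] [ 482.03 -158.94   61.78] ((481.91741943359375, -158.93275451660156), (25.23520851135254, 4.307612419128418), 70.08963012695312) [60.43 61.77 63.09]
```

Run:
```python
from h import *
go(506.8,-167.9,165,70.2)
```

```text
shift [113.05 -22.34   0.89] rot [-0.  -0.  -0.2] t 13.25
```

Request:
jog_arm:
  rows:
    - [[15,-3,0],[0,0,-0.03]]
    - [[45,-9,0],[0,0,-0.08]]
    - [[75,-15,0],[0,0,-0.14]]
    - [[100,-20,5],[0,0,-0.18]]
    - [[113,-22,20],[0,0,-0.2]]
    - [[113,-22,45],[0,0,-0.2]]
    - [[113,-22,60],[0,0,-0.2]]
    - [[113,-22,70],[0,0,-0.2]]
    - [[113,-22,70],[0,0,-0.2]]
    - [[113,-22,70],[0,0,-0.2]]

```text
time: 14.25
tool_pos: [507.9, -169.2, 97.7]
tcp_rot: [-180.0, 0.0, 70.2]
ft_force: [1.2, -0.2, -0.6]
finger_gap: 84.9
grip_force: 0.0
```

Run:
```python
from h import *
s=r.sense();print(s['tool_pos'],s['tcp_rot'],s['ft_force']);go(506.8,-167.9,30,70.2)
```

```text
[ 507.87 -169.18   97.73] [-179.99    0.     70.19] [ 1.17 -0.22 -0.58]
shift [ 0.84 -1.43 67.73] rot [-0.  0. -0.] t 14.25
```

Request:
jog_arm:
  rows:
    - [[0.4,-0.7,10],[0,0,0]]
    - [[0.4,-0.7,25],[0,0,0]]
    - [[0.4,-0.7,40],[0,0,0]]
    - [[0.4,-0.7,52],[0,0,0]]
    - [[0.4,-0.7,60],[0,0,0]]
    - [[0.4,-0.7,65],[0,0,0]]
    - [[0.4,-0.7,65],[0,0,0]]
    - [[0.4,-0.7,65],[0,0,0]]
    - [[0.4,-0.7,65],[0,0,0]]

```text
time: 15.15
tool_pos: [508.0, -168.4, 33.3]
tcp_rot: [179.9, 0.0, 70.2]
ft_force: [-0.8, -0.0, -0.1]
finger_gap: 85.4
grip_force: 0.0
```

Run:
```python
from h import *
s=r.sense();print(s['tool_pos'],s['tcp_rot'],s['ft_force']);go(506.8,-167.9,30,70.2)
im,W=shoot('wrist','w6');cv2.imwrite('pics/w6c.png',im[100:])
```

```text
[ 507.98 -168.36   33.33] [179.93   0.01  70.24] [-0.77 -0.01 -0.09]
shift [ 0.04 -1.27  3.32] rot [0. 0. 0.] t 15.15
```

View pics/w6c.png

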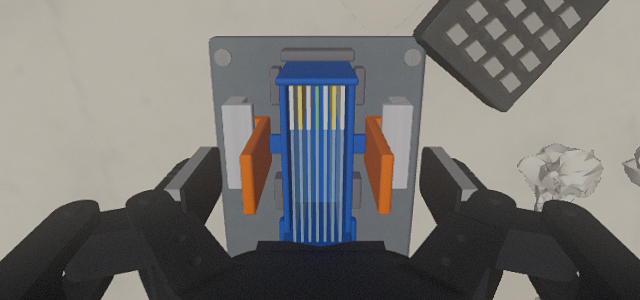

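The fingers straddle both catches at cols 243 and 392, above the white cheeks. The catches' midpoint is at col 317.5 and the fingers' at 320.5, so I'll shift −1.2 mm in y, lower 3 mm and pinch.

Request:
jog_arm:
  rows:
    - [[0,-1.2,2],[0,0,0]]
    - [[0,-1.2,3],[0,0,0]]
    - [[0,-1.2,3],[0,0,0]]
    - [[0,-1.2,3],[0,0,0]]

```text
time: 15.6
tool_pos: [506.2, -167.7, 29.6]
tcp_rot: [-180.0, 0.0, 70.2]
ft_force: [-0.1, 0.7, -0.3]
finger_gap: 84.9
grip_force: 0.0
```

Request:
jog_arm:
  rows:
    - [[0,0,0],[0,0,0]]
    - [[0,0,0],[0,0,0]]
    - [[0,0,0],[0,0,0]]
    - [[0,0,0],[0,0,0]]
    - [[0,0,0],[0,0,0]]
    - [[0,0,0],[0,0,0]]
    - [[0,0,0],[0,0,0]]
    - [[0,0,0],[0,0,0]]
  grip: 0
  force: 50

```text
time: 16.4
tool_pos: [506.7, -167.9, 31.6]
tcp_rot: [180.0, 0.0, 70.2]
ft_force: [-7.8, 2.8, 17.2]
finger_gap: 40.7
grip_force: 50.4
```

Request:
jog_arm:
  rows:
    - [[0,0,-3],[0,0,0]]
    - [[0,0,-6],[0,0,0]]
    - [[0,0,-9],[0,0,0]]
    - [[0,0,-13],[0,0,0]]
    - [[0,0,-18],[0,0,0]]
    - [[0,0,-18],[0,0,0]]

```text
time: 17.0
tool_pos: [506.8, -168.0, 48.5]
tcp_rot: [179.9, 0.0, 70.2]
ft_force: [-0.1, 0.2, -1.4]
finger_gap: 40.0
grip_force: 51.2
```

Run:
```python
from h import *
s=r.sense();print(s['time'],s['tool_pos'],s['ft_force'],s['finger_gap'],s['wrist_torque'])
im,W=shoot('wrist','w7');cv2.imwrite('pics/w7c.png',im[100:])
```

```text
17.0 [ 506.85 -167.96   48.49] [-0.07  0.18 -1.4 ] 39.99119388567224 [ 0.03 -0.02  0.  ]
```

View pics/w7c.png

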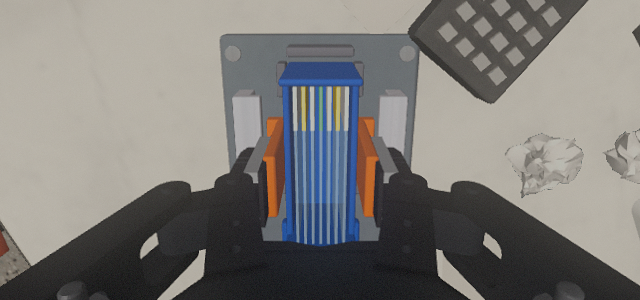

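Both catches are pinched at cols 270 and 370. The cassette keeps its size in the view while the dock recedes, so it's out, with about 2 N of load. I'll lift on.

Request:
jog_arm:
  rows:
    - [[0,0,-5],[0,0,0]]
    - [[0,0,-15],[0,0,0]]
    - [[0,0,-30],[0,0,0]]
    - [[0,0,-50],[0,0,0]]
    - [[0,0,-75],[0,0,0]]
    - [[0,0,-100],[0,0,0]]
    - [[0,0,-120],[0,0,0]]
    - [[0,0,-134],[0,0,0]]
    - [[0,0,-140],[0,0,0]]
    - [[0,0,-140],[0,0,0]]

```text
time: 18.05
tool_pos: [506.7, -167.9, 188.7]
tcp_rot: [179.9, 0.0, 70.2]
ft_force: [0.3, -0.4, -2.4]
finger_gap: 39.9
grip_force: 51.2
```

Request:
jog_arm:
  rows:
    - [[0,0,0],[0,0,0]]
    - [[0,0,0],[0,0,0]]
    - [[0,0,0],[0,0,0]]
    - [[0,0,0],[0,0,0]]
    - [[0,0,0],[0,0,0]]
    - [[0,0,0],[0,0,0]]

```text
time: 18.65
tool_pos: [506.2, -167.7, 187.4]
tcp_rot: [-180.0, -0.0, 70.2]
ft_force: [0.3, -0.2, -1.3]
finger_gap: 40.0
grip_force: 51.2
```

Run:
```python
from h import *
s=r.sense();print(s['time'],s['tool_pos'],s['tcp_rot'],s['ft_force'],s['finger_gap'],s['wrist_torque'])
im,W=shoot('wrist','w8')
si,_=shoot('side','s8')
a=cv2.resize(im,(480,300));b=cv2.resize(si[90:240,260:420],(320,300))
cv2.imwrite('pics/w8c.png',np.hstack([a,b]))
z=W;bb=im.astype(int);k=(bb[...,0]>100)&(bb[...,2]<70)&~np.isnan(W[...,2]);print('blue z',np.percentile(W[k][:,2],[50,90,98]))
```

```text
18.65 [ 506.2  -167.69  187.43] [-179.99   -0.     70.23] [ 0.29 -0.23 -1.34] 39.98731220402562 [ 0.03  0.05 -0.  ]
blue z [194.19 204.68 207.79]
```

View pics/w8c.png

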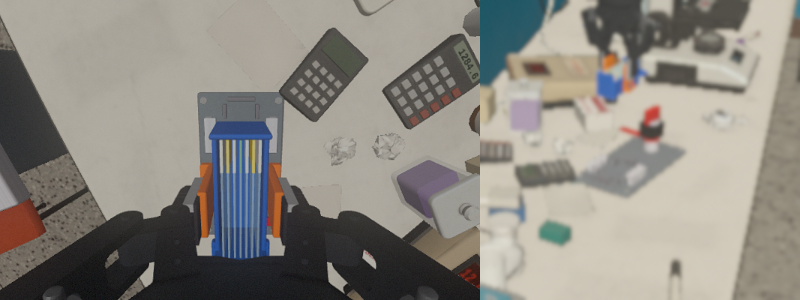

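The wrist view (left) shows the cassette upright between the pinched catches at about (205–285,200), with the empty dock below. The side view (right) shows the key on the spindle at about (652,122), with the arm swung away. The cassette's underside is about 165 mm up, so I'm handing in.

```bash
python3 -c "
from bench import r
print(r.hand_in())"
```

```text
the job is handed in; nothing more can be done
None
```

The job is handed in: the key is fully down on the spindle and turned to the end stop, and the cassette is held upright by its pinched catches, about 165 mm above the table (the arm's clock read about 19 s).

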